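# Unlock the mould clamp and hold its spring jaw open

## Robot

A 6-joint arm with a two-finger parallel gripper is mounted at the origin on the work surface. World frame = base frame: x ahead of the robot, y to its left, z up, the work surface at z = 0. Lengths are in m, angles in rad, forces in N, time in s.
With the tool pointing down it reaches from about 0.275 to 0.725 m from the base axis. Payload 5.6 kg.
Tool frame: the origin (TCP) lies at the very end of the fingers, on their centre line; the grasp point (between the pads) lies 19 mm behind it; z points along the fingers, y is the line along which they close (so a half turn about z gives the same grasp; the last joint's range is limited). The gripper opens to 85 mm and grips with 20 to 120 N. Pads are 22 mm wide; open, the fingers measure 114 mm over their backs; the gripper's body (76 mm by 85 mm) begins 54 mm behind the grasp point. The pads swing forward as they close: fully open they stand 13 mm farther back than shut.
Start: joints at [-0.966, 0.255, 0.108, 0, -1.424, -0.285], TCP at [0.173, -0.522, 0.231] pointing down, gripper open.
Joint ranges: [-2.95, 2.95], [-1.21, 1.97], [-1.09, 1.5], [-2.87, 1.71], [-2.94, -0.07], [-3.05, 3.05]. Speed limits (rad/s): [2.57, 2.57, 3.14, 3.14, 3.14, 3.14].

## Interface

Orientations are given as a rotation vector (axis times angle).
In Python, from plant import bot gives the robot as it stands.
- The arm moves only by the tool arm_command, never from a script. Its argument "rows" is text: rows parted by semicolons, each of 4 numbers parted by spaces: the shift along the world's x, y, z in m, then the turn about the world's z in rad. In form: tx ty tz spin; .... A call has 1 to 10 rows; each row is the pose to reach, as a shift and turn from the pose commanded when the call began; what a row does not reach only later rows make up. A row lasts 1/10 s, in which the tool goes at most 50 mm and 8.59 degrees, less where a joint would pass 70% of its speed; a pose out of reach is approached as far as the arm can. A call with a gripper value outside its range is refused whole. "grip" is the opening, from 0 (shut) to 1 (fully open), set as the call begins (left out, the last holds). The fingers move at their own pace and stop on an object; "newtons" is the grip in N (left out, the last holds). Time passes only in rows, so rows that repeat a pose let the fingers close. It gives the time, the measured TCP pose, the force, the opening and the grip force at its end, in the units of the state.
- bot.get_state(): the state, without advancing time (a new reading comes with each control period).
- bot.camera(name): name is "side" or "top" or "wrist"; returns a dict with "pixels" (480x640x3 uint8, red, green, blue), "fov_y" (degrees; the focal length in pixels is half the picture's height over the tangent of half this angle, whatever the lens; pixels are square), "cx", "cy" (the principal point, pixels), "k1" (the pictures are not rectified: a ray, as slopes to the right and down, at radius r is drawn at 1 + k1 r^2 times it, then the intrinsics apply), "world_from_camera" (4x4, takes a point from camera to world coordinates); the wrist camera has in their place "T_tool_cam" (4x4, takes a point from camera to tool coordinates, whose origin is the TCP and whose axes are the flange's). Camera axes: x right, y up, looking along -z (the intrinsics and any distortion apply to the point x, -y, -z); pixel columns grow to the right and rows downward; lengths in m; the calibration is good to about 2 mm. A picture is of the moment at which its call begins: read the wrist's pose just before it. There is no depth.
- bot.sign_off(): hands the job in; it is judged then, once.
The state is a dict: "time": time; "qpos": joint angles; "joint_vel": joint speeds; "joint_efforts": joint torques, N m; "eef_pos": TCP position; "ee_rot": TCP orientation; "ft_force": force on the tool from outside, world axes, zero at the start; "wrist_torque": the same for the moment, N m; "grip_width": finger opening in m; "finger_force": force on a finger pad.
Only numpy, scipy, OpenCV 4.12 (cv2) and the standard library are available. Lean on these libraries where they do the work, as an engineer would, in place of code of your own. Each camera call takes 0.05 s, during which the arm holds its last target. There are 200 camera calls.

## Task

Lift the red keeper off the two pegs of the mould clamp and lay it flat in the white tray, letting go of it there. Then pull the clamp's black handle out against its spring until the yellow pointer lines up with the green mark, and finish while still holding it there, so that a colleague can take the mould out. Leave the mould standing where it is and do not disturb the other things on the bench.

Things in the scene. Friction and masses are not known exactly. Their poses are not given: they have to be found in the camera images.
- clamp: Mould clamp fixed to the bench: grey base 315 x 140 x 16 mm, two aluminium rails, steel slide between them, blue jaws (to 78 mm high, beyond x = +36 mm). Origin on the bench under the slide's centre line; x points from the handle to the jaws (the slide is pulled along -x), y across, z up. Yaw within 0.3 rad.
- peg (a point): Tip of the fixed peg on the +y rail, height 64 mm. A like peg stands on the slide, 42 mm away along the clamp's -y. Both are 8 mm thick and rise 20 mm out of wider collars (top at height 44 mm) on which the keeper hangs.
- slide (a joint): How far the spring slide is pulled out, m: 0 home, 0.085 at its end stop. The spring pulls it home with about 5 N at 0 and 12 N at 60 mm, plus 1 N of friction; it runs home if let go. With the keeper on its pegs it moves only a few mm.
- handle (a point): Centre of the slide's black upright grip: 16 mm thick along the clamp's x, 60 mm wide along its y, 42 mm tall (from 48 to 90 mm above the bench, this point at 69 mm). The slide's top under it is at height 34 mm. Moves with the slide; 125 mm from the clamp's origin towards -x when home.
- pointer (a point): Outer end of the yellow pointer (a bar 6 mm wide along the clamp's x) that sticks out of the slide over the rail on the clamp's -y side, height 44 mm. Moves with the slide.
- mark (a point): Top inner edge of the green mark, a bright 6 mm wide upright plate on a white foot beside the -y rail, 35 to 58 mm from the pointer's home towards the clamp's -x, height 44 mm. Axes as the clamp's. Pointer and mark line up when at the same place along the clamp's x (they stay 3 mm apart across it).
- keeper_grip (a point): Red keeper: plate 30 x 76 x 10 mm with two 16 mm holes 42 mm apart along its y, and an upright grip fin in its middle, 12 mm thick (x), 24 mm long (y), 40 mm tall. This point: mid-fin, 32 mm above the underside, 18 mm below the fin's top. Starts hanging on both pegs, underside at height 44 mm, y along the clamp's y; raise it over 20 mm to clear them. 0.09 kg.
- tray: Fixed white tray, 200 (its x) x 150 (its y) mm, walls 25 mm high and 4 mm thick, floor 4 mm thick. Origin under its centre, on the bench. It stands to the left or the right of the clamp.
- mould_center (a point): Centre of the loose cream plaster mould, 70 x 80 x 60 mm, 0.5 kg, that stands on the clamp's base between the jaws. It stands by itself when the jaw opens. To be left where it is.
- jar: Bystander: closed pigment jar, 60 mm across, 85 mm tall, origin under its centre, on the side of the clamp where the tray is not.
- tub: Bystander: white tub with a skin-coloured dome on top, 104 mm across, 122 mm tall, origin under its centre.
- spatula: Bystander: modelling spatula 190 mm long, lying on the bench along its x.
Mind the look-alikes: they are no part of the job. What is meant by the part that bears keeper_grip is not blue, grey or pink, and is the smaller of those in its own colour.

How it is judged:
On the way, in this order (a step that is already met when the one before it is completed fails the run):
1. the keeper is lifted up off the pegs, the slide still home (z of keeper_grip in the frame of clamp above 0.097 m and angle between keeper_grip's own z axis and vertical below 0.5 rad and contact force between the fingers and keeper above 0.3 N and value of joint slide below 0.015 m), for 0.1 s.
2. the keeper lies flat in the tray, released and at rest (x of keeper_grip in the frame of tray between -0.09 and 0.09 m and y of keeper_grip in the frame of tray between -0.065 and 0.065 m and z of keeper_grip in the frame of tray below 0.045 m and angle between keeper_grip's own z axis and vertical below 0.2 rad and contact force between the fingers and keeper below 0.1 N and linear speed of keeper below 0.02 m/s), for 0.2 s.
At the end, for the whole second after the job is handed in: The yellow pointer is at rest within 6 mm of the green mark along the slide, held by the fingers with over 3 N; the keeper lies flat, released and still in the tray; the mould stands within 15 mm and the other things within 30 mm of their starts (all of step 2 and x of pointer in the frame of mark between -0.006 and 0.006 m and velocity of joint slide between -0.01 and 0.01 m/s and contact force between the fingers and slide above 3 N and distance of mould_center from where it was at the start of the episode below 0.015 m and angle between mould_center's own z axis and vertical below 0.1 rad and distance of each of jar, tub, spatula from where it was at the start of the episode below 0.03 m); the arm keeps its last pose, push and grip.
It fails at once if the mould is disturbed (moved more than 15 mm, or tipped) (distance of mould_center from where it was at the start of the episode above 0.015 m or angle between mould_center's own z axis and vertical above 0.35 rad).
It fails at once if the pigment jar is disturbed (moved more than 30 mm, or tipped) (distance of jar from where it was at the start of the episode above 0.03 m or angle between jar's own z axis and vertical above 0.35 rad).
It fails at once if the tub is disturbed (moved more than 30 mm, or tipped) (distance of tub from where it was at the start of the episode above 0.03 m or angle between tub's own z axis and vertical above 0.35 rad).
It fails at once if the spatula is disturbed (moved more than 30 mm) (distance of spatula from where it was at the start of the episode above 0.03 m).
It also fails if it takes over 45 s, if anything falls off the work surface, if the arm or the gripper's body presses on something with over 40 N, if the wrist force passes 120 N, or if a joint passes its speed limit or range.

## Working session

There is one attempt and no reset: what is moved stays moved. The work goes in short steps, Python scripts to look and compute and a tool call to move; the robot and the scene stay as the last step left them, time stands still between calls to the robot, and variables do not carry over. Pictures are saved under pics/ and viewed, at most 10 in all, crops included, and the job is handed in when it is done.

Besides the shell and the picture viewer there is one more tool, called after "Emit:" as name(argument=value, ...) on one line, values as JSON. arm_command: Moves the arm, as the interface text tells. Its arguments: {"type":"object","properties":{"rows":{"type":"string"},"grip":{"type":"number"},"newtons":{"type":"number"}},"required":["rows"]}

```bash
mkdir -p pics
cat > h.py <<'E'
import numpy as np, cv2, json
from plant import bot
def snap(name,fn):
    s=bot.get_state(); c=bot.camera(name)
    cv2.imwrite(f'pics/{fn}.png',cv2.cvtColor(c['pixels'],cv2.COLOR_RGB2BGR))
    if 'T_tool_cam' in c:
        T=np.eye(4);T[:3,:3]=cv2.Rodrigues(np.array(s['ee_rot'],float))[0];T[:3,3]=s['eef_pos']
        M=T@np.array(c['T_tool_cam'])
    else: M=np.array(c['world_from_camera'])
    d=dict(M=M.tolist(),f=240/np.tan(np.radians(c['fov_y'])/2),cx=c['cx'],cy=c['cy'],k1=c['k1'])
    json.dump(d,open(f'pics/{fn}.json','w')); return c
def cal(fn):
    d=json.load(open(f'pics/{fn}.json')); d['M']=np.array(d['M']); return d
def ray(fn,u,v):
    d=cal(fn);K=np.array([[d['f'],0,d['cx']],[0,d['f'],d['cy']],[0,0,1.]])
    p=cv2.undistortPoints(np.array([[[u,v]]],float),K,np.array([d['k1'],0,0,0,0.]))[0,0]
    return d['M'][:3,3], d['M'][:3,:3]@np.array([p[0],-p[1],-1])
def at(fn,u,v,z):
    o,r=ray(fn,u,v); return o+r*(z-o[2])/r[2]
def proj(fn,P):
    d=cal(fn);q=np.linalg.inv(d['M'])@np.append(P,1);x,y=q[0]/-q[2],-q[1]/-q[2];s=1+d['k1']*(x*x+y*y)
    return d['cx']+d['f']*x*s,d['cy']+d['f']*y*s
def crop(fn,u0,v0,u1,v1,k,out):
    cv2.imwrite(f'pics/{out}.png',cv2.resize(cv2.imread(f'pics/{fn}.png')[v0:v1,u0:u1],None,fx=k,fy=k,interpolation=cv2.INTER_CUBIC))
E
python3 - <<'E'
from h import *
for n in('top','side'):
    c=snap(n,n+'0');print(n,cal(n+'0'))
print(bot.get_state())
E
```

```text
top {'M': array([[-0.01096319,  0.99715991, -0.07451128,  0.53236715],
       [-0.99968219, -0.00923821,  0.02345593,  0.01133752],
       [ 0.02270096,  0.07474475,  0.99694428,  0.98295342],
       [ 0.        ,  0.        ,  0.        ,  1.        ]]), 'f': 489.14538381377855, 'cx': 321.9288338587626, 'cy': 239.61406828298126, 'k1': 0.016182322108862866}
side {'M': array([[-0.99471935,  0.06443299, -0.07988624,  0.47043162],
       [-0.10125595, -0.74316631,  0.66140083,  0.85471519],
       [-0.01675273,  0.66599716,  0.74576613,  1.03945626],
       [ 0.        ,  0.        ,  0.        ,  1.        ]]), 'f': 580.9432712788414, 'cx': 323.0963773051484, 'cy': 233.4960080110664, 'k1': -0.15832369720167533}
{'time': 0.1, 'qpos': array([-9.66420146e-01,  2.55667735e-01,  1.07118454e-01, -3.89134881e-04,
       -1.42392239e+00, -2.84608646e-01]), 'joint_vel': array([-0.00079558, -0.00157059,  0.00194014,  0.00119432,  0.00029539,
       -0.00060899]), 'joint_efforts': array([-2.71143981e-03, -3.87604380e+01,  2.38474596e+01,  5.37800252e+00,
       -3.80120138e-03,  4.26975959e-06]), 'eef_pos': array([ 0.17278906, -0.52167502,  0.23049576]), 'ee_rot': array([ 5.00004066e-01, -3.10116922e+00, -2.63557276e-03]), 'ft_force': array([-0.67709729, -0.24515335, -0.27542665]), 'wrist_torque': array([ 0.01969563,  0.02359405, -0.02449488]), 'finger_force': 0.0, 'grip_width': 0.08538242813052423}
```

View pics/top0.png

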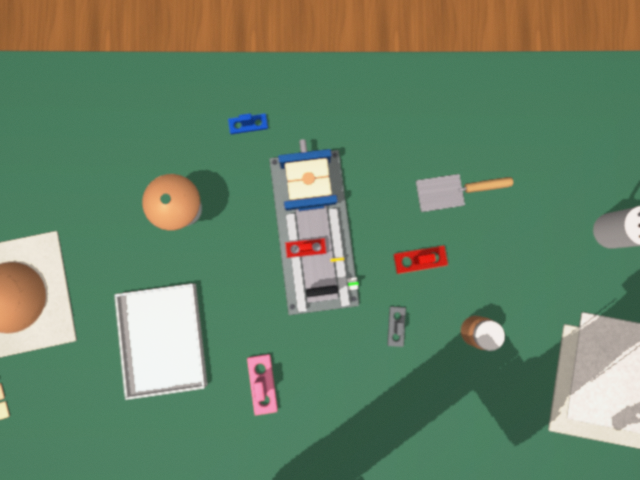

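View pics/side0.png

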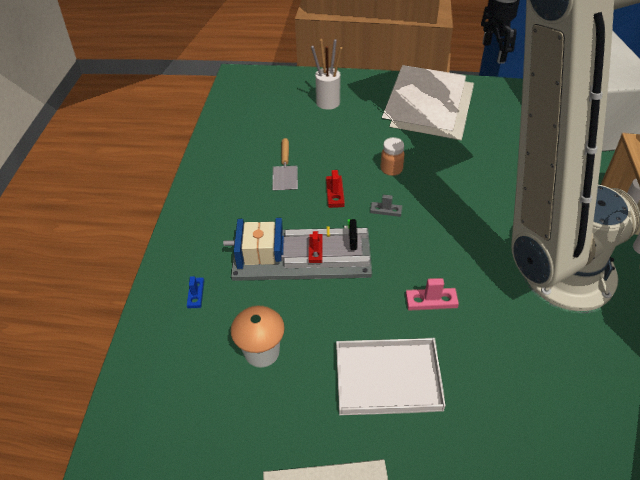

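Top picture: the keeper sits on the clamp at about (306,247), with the black handle at (322,292), the yellow pointer at (338,260), the green mark at (353,284) and the tray at (160,341). The larger red piece at (421,260) is a decoy.

Run:
```python
from h import *
c=lambda *a:np.round(at('top0',*a),4)
print('keeper fin~',c(306,247,.07),'plate ends',c(287,249,.054),c(326,246,.054))
print('handle',c(307,293,.09),c(338,291,.09))
print('pointer',c(338,260,.044),'mark',c(353,284,.05))
print('base corners',c(271,158,.016),c(339,151,.016),c(357,304,.016),c(290,312,.016))
t=[c(u,v,.025) for u,v in((116,294),(195,285),(205,388),(126,398))];print('tray',t,np.mean(t,0))
crop('top0',260,140,370,320,3,'c0')
```

```text
keeper fin~ [0.587  0.0198 0.07  ] plate ends [0.5845 0.056  0.054 ] [ 0.5895 -0.0181  0.054 ]
handle [0.5022 0.0185 0.09  ] [ 0.5052 -0.0379  0.09  ]
pointer [ 0.563  -0.0412  0.044 ] mark [ 0.5169 -0.0688  0.05  ]
base corners [0.7694 0.0888 0.016 ] [ 0.783  -0.0477  0.016 ] [ 0.4771 -0.079   0.016 ] [0.4631 0.0527 0.016 ]
tray [array([0.5027, 0.3863, 0.025 ]), array([0.5181, 0.2357, 0.025 ]), array([0.3224, 0.2148, 0.025 ]), array([0.3067, 0.3631, 0.025 ])] [0.412475 0.299975 0.025   ]
```

View pics/c0.png

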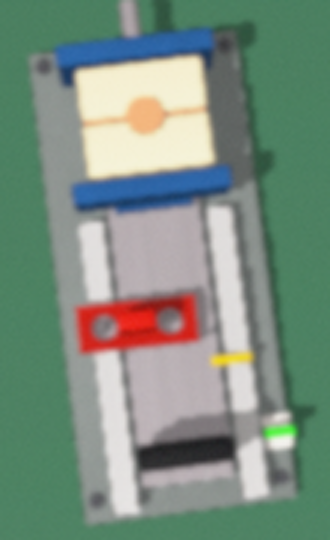

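Clamp yaw is about 0.107 rad. Next I go above the keeper with the fingers closing along the clamp's x.

Emit:
arm_command(rows="0.04 0.05 0.02 0.13; 0.08 0.1 0.02 0.26; 0.12 0.15 0.02 0.39; 0.16 0.2 0.02 0.52; 0.19 0.24 0.02 0.65; 0.22 0.28 0.02 0.78; 0.25 0.32 0.02 0.91; 0.28 0.36 0.02 1.04; 0.31 0.4 0.02 1.17; 0.34 0.44 0.02 1.3", grip=1)

```text
time: 1.1
eef_pos: [0.4784, -0.1268, 0.2511]
ee_rot: [2.281, -2.16, -0.0]
ft_force: [0.9, -0.9, -0.2]
grip_width: 0.0852
finger_force: 0.0
```

Emit:
arm_command(rows="0.04 0.05 0 0.03; 0.074 0.1 0 0.059; 0.074 0.1 -0.01 0.059; 0.074 0.1 -0.02 0.059; 0.074 0.1 -0.02 0.059; 0.074 0.1 -0.02 0.059; 0.074 0.1 -0.02 0.059; 0.074 0.1 -0.02 0.059")

```text
time: 1.9
eef_pos: [0.5517, -0.0296, 0.2321]
ee_rot: [-2.336, 2.099, -0.001]
ft_force: [-0.3, 0.9, 0.5]
grip_width: 0.0852
finger_force: 0.0
```

Run:
```python
from h import *
snap('wrist','w1');print(cal('w1')['M'].round(3));s=bot.get_state();print(s['eef_pos'],s['ee_rot'],s['qpos'],s['time'])
```

```text
[[-0.994  0.102  0.033  0.56 ]
 [-0.107 -0.942 -0.319 -0.111]
 [-0.001 -0.32   0.947  0.375]
 [ 0.     0.     0.     1.   ]]
[ 0.5517484  -0.02946652  0.23203355] [-2.33637802e+00  2.09872305e+00 -1.29936916e-03] [ 2.29926807e-01  2.59030665e-01  1.15293396e-01  1.05958165e-04
 -1.42576290e+00 -1.22874417e-01] 1.95
```

View pics/w1.png

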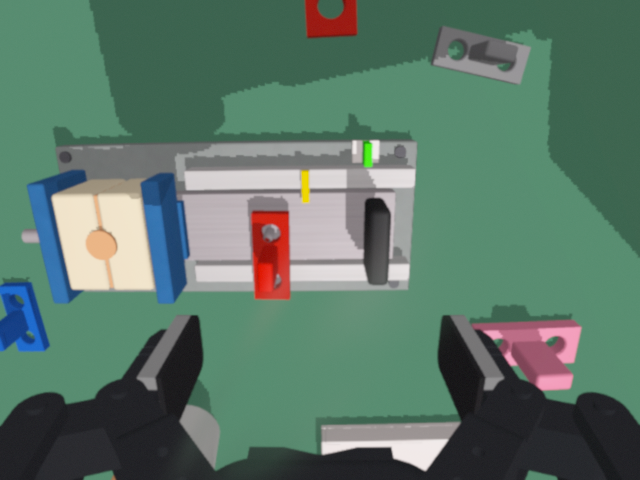

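Wrist picture: the keeper plate has its corners at about (252,212), (290,212), (290,298) and (254,298). The pointer is at (305,186), the mark at (368,154) and the handle top at (375,240). The clamp lies square in the view, so the yaw is right.

Run:
```python
from h import *
c=lambda *a:np.round(at('w1',*a),4)
a=[c(u,v,.054) for u,v in((252,212),(290,212),(290,298),(254,298))];print(a)
k=np.mean(a,0);print('keeper',k, 'from peg', c(270,230,.064))
R=np.array([[np.cos(.107),np.sin(.107)],[-np.sin(.107),np.cos(.107)]])
p=c(305,202,.044);m=c(368,166,.044);p1=c(305,171,.044);print('pt',p,p1,'mark',m,'dx',R@(m-p1)[:2])
h=c(372,200,.09),c(372,283,.09);print('handle',h)
for dz in(.094,.076): print(proj('w1',[k[0],k[1],dz]))
o=np.mean(h,0)[:2]; print('handle in clamp rel keeper',R@(o-k[:2]), 'rot handle', np.array(h[1])-h[0])
crop('w1',230,130,420,310,4,'c1')
```

```text
[array([ 0.6044, -0.0162,  0.054 ]), array([ 0.5743, -0.0194,  0.054 ]), array([0.5679, 0.0566, 0.054 ]), array([0.5986, 0.06  , 0.054 ])]
keeper [0.5863  0.02025 0.054  ] from peg [ 0.5882 -0.006   0.064 ]
pt [ 0.5633 -0.0263  0.044 ] [ 0.5657 -0.0516  0.044 ] mark [ 0.5164 -0.0609  0.044 ] dx [-0.05001125 -0.00398177]
handle (array([ 0.5163, -0.0446,  0.09  ]), array([0.5069, 0.0187, 0.09  ]))
(np.float64(265.432667295496), np.float64(276.7437185173494))
(np.float64(268.31330358813653), np.float64(267.0850614304201))
handle in clamp rel keeper [-0.07781841 -0.02503247] rot handle [-0.0094  0.0633  0.    ]
```

View pics/c1.png

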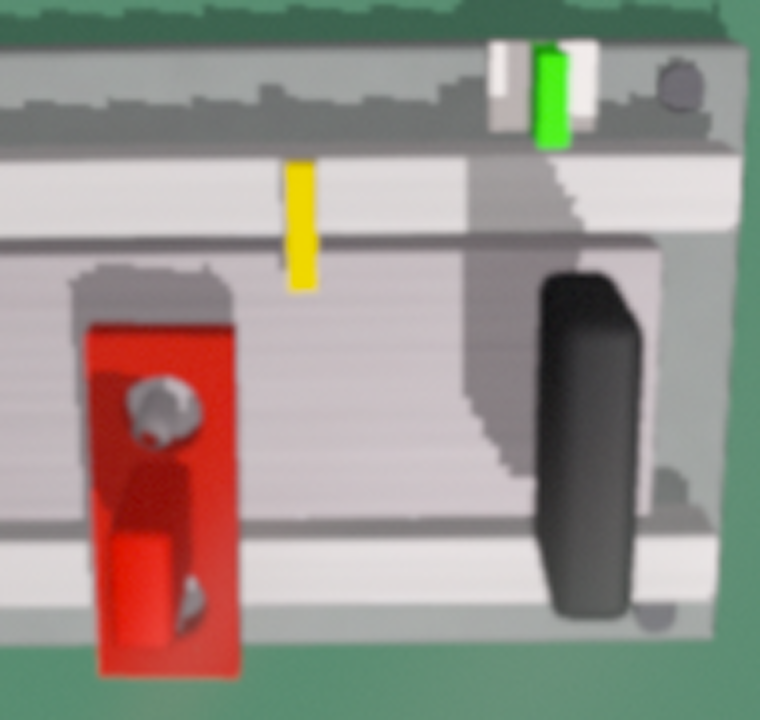

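Fin top measured at (265,277), which matches the position predicted from the plate corners. Going down onto it.

Emit:
arm_command(rows="0.02 0.03 0 0; 0.034 0.05 -0.02 0; 0.034 0.05 -0.06 0; 0.034 0.05 -0.1 0; 0.034 0.05 -0.13 0; 0.034 0.05 -0.15 0; 0.034 0.05 -0.165 0; 0.034 0.05 -0.171 0; 0.034 0.05 -0.171 0; 0.034 0.05 -0.171 0")

```text
time: 2.95
eef_pos: [0.5865, 0.0211, 0.0614]
ee_rot: [-2.337, 2.098, -0.002]
ft_force: [0.6, 0.1, 0.4]
grip_width: 0.0853
finger_force: 0.0
```

Emit:
arm_command(rows="0 0 0 0; 0 0 0 0; 0 0 0 0; 0 0 0 0; 0 0 0 0; 0 0 0 0; 0 0 0 0; 0 0 0 0", grip=0, newtons=30)

```text
time: 3.75
eef_pos: [0.586, 0.0212, 0.0604]
ee_rot: [-2.338, 2.098, -0.0]
ft_force: [0.4, 0.4, 1.4]
grip_width: 0.0118
finger_force: 34.7
```

Emit:
arm_command(rows="0 0 0.02 0; 0 0 0.04 0; 0 0 0.06 0; 0 0 0.08 0; 0 0 0.09 0; -0.02 0.032 0.09 0; -0.04 0.064 0.09 0; -0.06 0.096 0.09 0; -0.08 0.128 0.09 0; -0.1 0.16 0.09 0")

```text
time: 4.75
eef_pos: [0.4843, 0.182, 0.1495]
ee_rot: [2.337, -2.098, -0.001]
ft_force: [-0.3, 0.8, -1.7]
grip_width: 0.0115
finger_force: 34.4
```

Emit:
arm_command(rows="-0.02 0.032 0 0; -0.04 0.064 0 0; -0.06 0.096 0 0; -0.074 0.119 0 0; -0.074 0.119 -0.03 0; -0.074 0.119 -0.06 0; -0.074 0.119 -0.09 0; -0.074 0.119 -0.11 0; -0.074 0.119 -0.12 0; -0.074 0.119 -0.12 0")

```text
time: 5.75
eef_pos: [0.411, 0.2992, 0.0288]
ee_rot: [2.335, -2.096, 0.0]
ft_force: [0.7, -0.1, -0.8]
grip_width: 0.0115
finger_force: 34.4
```

Run:
```python
from h import *
s=bot.get_state();print(s['eef_pos'],s['ft_force'],s['grip_width'])
snap('side','s2');crop('s2',200,180,500,430,2,'c2')
```

```text
[0.41100494 0.29916565 0.02882987] [ 0.69003602 -0.07353162 -0.78077322] 0.011467045424710188
```

View pics/c2.png

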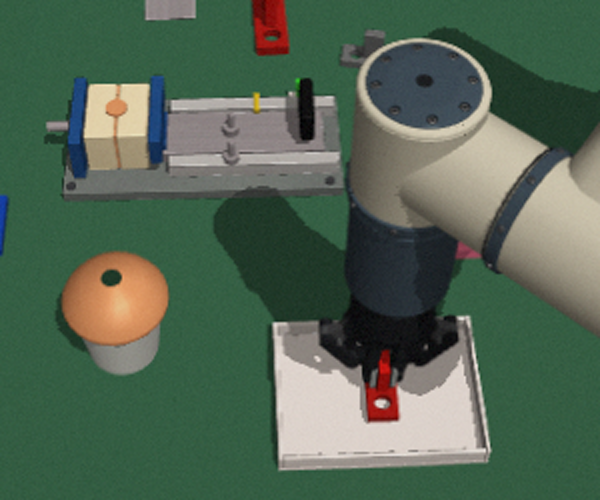

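The side crop shows the keeper held upright just above the middle of the tray at about (382,400), and the pegs are bare. Lowering 8 mm and releasing.

Emit:
arm_command(rows="0 0 -0.004 0; 0 0 -0.007 0; 0 0 -0.008 0; 0 0 -0.008 0; 0 0 -0.008 0")

```text
time: 6.3
eef_pos: [0.4119, 0.3002, 0.0225]
ee_rot: [-2.338, 2.098, -0.0]
ft_force: [0.2, -0.2, -1.7]
grip_width: 0.0116
finger_force: 34.4
```

Emit:
arm_command(rows="0 0 0 0; 0 0 0 0; 0 0 0 0; 0 0 0 0; 0 0 0 0; 0 0 0 0; 0 0 0 0", grip=0.6)

```text
time: 7.0
eef_pos: [0.4118, 0.3001, 0.0223]
ee_rot: [-2.338, 2.098, -0.0]
ft_force: [-0.5, 0.1, 0.2]
grip_width: 0.0515
finger_force: 0.0
```

Emit:
arm_command(rows="0 0 0.01 0; 0 0 0.03 0; 0 0 0.06 0; 0 0 0.1 0; 0 0 0.14 0; 0 0 0.18 0; 0.01 -0.03 0.2 0; 0.02 -0.07 0.21 0; 0.03 -0.11 0.21 0; 0.04 -0.15 0.21 0")

```text
time: 8.0
eef_pos: [0.452, 0.1488, 0.2337]
ee_rot: [-2.337, 2.096, -0.001]
ft_force: [1.0, -0.5, -1.1]
grip_width: 0.0511
finger_force: 0.0
```

Run:
```python
from h import *
s=bot.get_state();print(s['eef_pos'],s['ft_force'],s['grip_width'],s['time'])
snap('top','t3');crop('t3',100,140,370,410,2,'c3')
c=lambda u,v:np.round(at('w1',u,v,.09),4)
q=[c(230+u/4,130+v/4) for u,v in((570,330),(640,330),(632,615),(565,612))];print(q,np.mean(q,0))
```

```text
[0.45195454 0.14877378 0.23368027] [ 1.02411985 -0.47201854 -1.14497117] 0.051076223251852966 8.0
[array([ 0.5146, -0.0356,  0.09  ]), array([ 0.5023, -0.037 ,  0.09  ]), array([0.4948, 0.018 , 0.09  ]), array([0.5075, 0.0187, 0.09  ])] [ 0.5048   -0.008975  0.09    ]
```

View pics/c3.png

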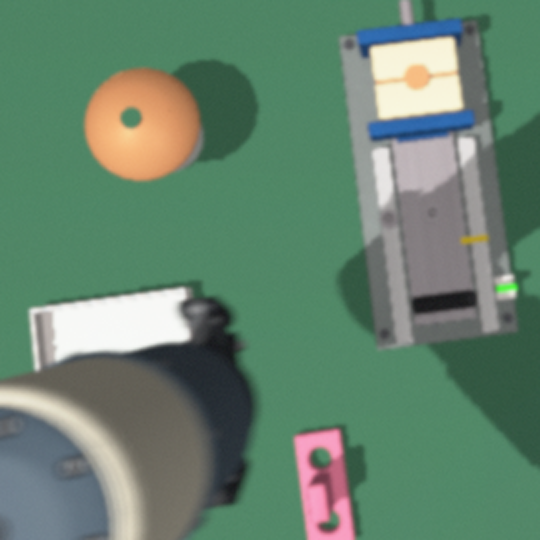

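The top crop shows the bare pegs, and the clamp and mould have not moved; the arm hides the keeper for now. The handle top measures (0.505,-0.009), and both views agree. Moving to it.

Emit:
arm_command(rows="0.015 -0.045 0 0; 0.03 -0.09 0 0; 0.045 -0.135 0 0; 0.053 -0.158 0 0; 0.053 -0.158 -0.04 0; 0.053 -0.158 -0.08 0; 0.053 -0.158 -0.12 0; 0.053 -0.158 -0.15 0; 0.053 -0.158 -0.17 0; 0.053 -0.158 -0.181 0")

```text
time: 9.05
eef_pos: [0.5039, -0.0081, 0.0501]
ee_rot: [2.336, -2.097, -0.002]
ft_force: [-0.3, 0.5, 0.3]
grip_width: 0.0513
finger_force: 0.0
```

Emit:
arm_command(rows="0 0 0 0; 0 0 0 0; 0 0 0 0")

```text
time: 9.35
eef_pos: [0.5059, -0.0076, 0.0528]
ee_rot: [-2.337, 2.097, -0.003]
ft_force: [0.6, -0.2, 0.3]
grip_width: 0.0516
finger_force: 0.0
```

Emit:
arm_command(rows="0 0 0 0; 0 0 0 0; 0 0 0 0; 0 0 0 0; 0 0 0 0; 0 0 0 0; 0 0 0 0; 0 0 0 0", grip=0, newtons=80)

```text
time: 10.15
eef_pos: [0.5062, -0.0076, 0.0521]
ee_rot: [-2.337, 2.096, -0.003]
ft_force: [5.5, 0.2, 3.9]
grip_width: 0.0152
finger_force: 79.4
```

Run:
```python
from h import *
snap('wrist','w4');snap('side','s4')
a=cv2.imread('pics/w4.png');b=cv2.resize(cv2.imread('pics/s4.png')[180:430,200:500],None,fx=1.33,fy=1.33)
a=cv2.resize(a,(400,300))
b=cv2.resize(b,(400,300));cv2.imwrite('pics/c4.png',np.hstack([a,b]))
```

```text
(no output)
```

View pics/c4.png

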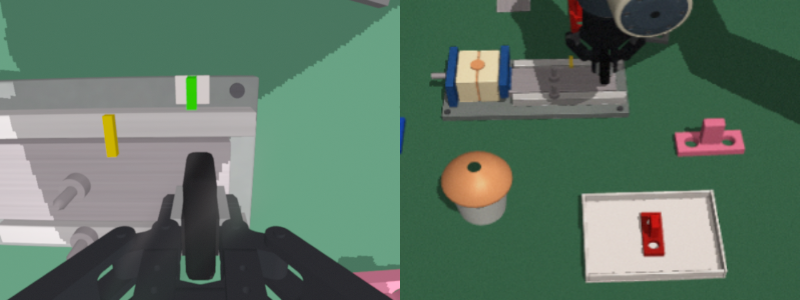

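The keeper lies flat in the middle of the tray, right half at about (652,233), and the handle is between the fingers, left half. Pulling 50 mm along the clamp's -x.

Emit:
arm_command(rows="-0.003 -0.0003 0 0; -0.008 -0.0009 0 0; -0.014 -0.0015 0 0; -0.02 -0.0022 0 0; -0.026 -0.0028 0 0; -0.032 -0.0035 0 0; -0.038 -0.0041 0 0; -0.043 -0.0046 0 0; -0.047 -0.0051 0 0; -0.049 -0.0053 0 0")

```text
time: 11.25
eef_pos: [0.4585, -0.0133, 0.0521]
ee_rot: [-2.337, 2.095, -0.007]
ft_force: [12.1, -3.4, -3.7]
grip_width: 0.0152
finger_force: 78.7
```

Emit:
arm_command(rows="0 0 0 0; 0 0 0 0; 0 0 0 0; 0 0 0 0")

```text
time: 11.65
eef_pos: [0.4583, -0.0133, 0.0521]
ee_rot: [-2.337, 2.095, -0.006]
ft_force: [9.8, -2.2, -0.9]
grip_width: 0.0149
finger_force: 79.0
```

Run:
```python
from h import *
s=bot.get_state();print(s['eef_pos'],s['ft_force'],s['finger_force'])
snap('wrist','w5');crop('w5',200,80,400,230,4,'c5')
```

```text
[ 0.45826076 -0.01326411  0.05206792] [ 9.84301162 -2.17046163 -0.86047556] 78.95137667655945
```

View pics/c5.png

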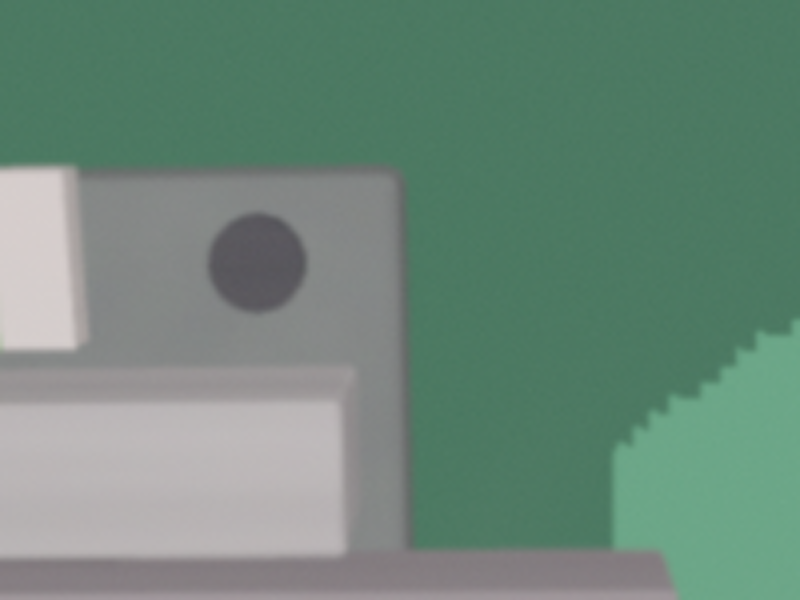

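Wrong crop: only the white foot shows, at its left edge, so the mark and pointer lie farther left. Locating them by colour and viewing that part.

Run:
```python
from h import *
h=cv2.cvtColor(cv2.imread('pics/w5.png'),cv2.COLOR_BGR2HSV)
for n,lo,hi in(('y',(22,160,90),(34,255,255)),('g',(45,190,140),(75,255,255))):
    m=cv2.inRange(h,lo,hi);k,l,s,c=cv2.connectedComponentsWithStats(m);print(n,s[1:][s[1:,4]>30])
crop('w5',110,80,260,230,4,'c6')
```

```text
y [[ 164  183   26   68 1288]]
g [[ 163  124   35   53 1545]]
```

View pics/c6.png

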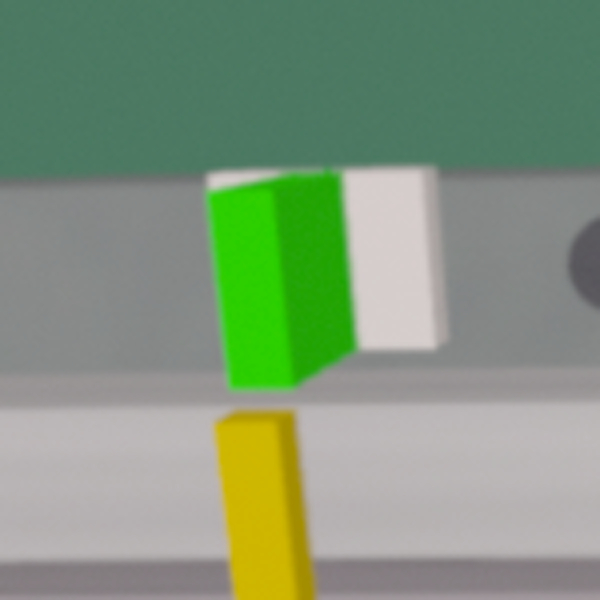

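The green mark's top inner edge spans crop columns 230–293 at row 387. The pointer's outer top edge spans 217–279 at row 425.

Run:
```python
from h import *
c=lambda u,v:at('w5',110+u/4,80+v/4,.044)
m=c(261.5,387);p=c(248,424);d=(p-m)[:2];a=.107
print(m,p,d@[np.cos(a),np.sin(a)],d@[-np.sin(a),np.cos(a)])
```

```text
[ 0.51633949 -0.0606218   0.044     ] [ 0.51759091 -0.05700953  0.044     ] 0.0016300320990781515 0.0034579650513169562
```

The pointer is 1.6 mm short, and the cross offset of 3.5 mm is close to the expected 3 mm. A small correction, then a numeric check.

Emit:
arm_command(rows="-0.0008 -0.0001 0 0; -0.0015 -0.0002 0 0; -0.0015 -0.0002 0 0; -0.0015 -0.0002 0 0; -0.0015 -0.0002 0 0; -0.0015 -0.0002 0 0; -0.0015 -0.0002 0 0; -0.0015 -0.0002 0 0")

```text
time: 12.5
eef_pos: [0.4572, -0.0134, 0.0521]
ee_rot: [-2.337, 2.095, -0.007]
ft_force: [11.1, -3.2, -2.2]
grip_width: 0.0152
finger_force: 78.7
```

Run:
```python
from h import *
snap('wrist','w7');snap('side','s7')
def box(fn,lo,hi):
    m=cv2.inRange(cv2.cvtColor(cv2.imread(f'pics/{fn}.png'),cv2.COLOR_BGR2HSV),lo,hi);k,l,s,c=cv2.connectedComponentsWithStats(m);return s[1:][s[1:,4]>60].tolist()
for f in('w5','w7'): print(f,'y',box(f,(22,160,90),(34,255,255)),'g',box(f,(45,190,140),(75,255,255)))
for f in('side0','s4','s7'): print(f,'cream',box(f,(15,20,190),(30,110,255)),'orange',box(f,(5,120,120),(14,255,255)),'red',box(f,(0,200,90),(3,255,255)))
s=bot.get_state();print(s['eef_pos'],s['ft_force'],s['finger_force'],s['time'])
```

```text
w5 y [[164, 183, 26, 68, 1288]] g [[163, 124, 35, 53, 1545]]
w7 y [[164, 183, 26, 68, 1291]] g [[160, 124, 36, 53, 1551]]
side0 cream [[608, 33, 32, 58, 1236], [402, 72, 71, 67, 1399], [242, 222, 17, 27, 352], [258, 222, 16, 27, 355], [548, 288, 56, 19, 686], [264, 460, 123, 20, 1658]] orange [[434, 0, 19, 28, 271], [178, 7, 112, 55, 3830], [295, 8, 74, 15, 321], [369, 18, 21, 6, 61], [391, 20, 28, 6, 73], [0, 75, 215, 369, 42880], [383, 152, 21, 23, 214], [253, 229, 10, 10, 73], [232, 306, 52, 47, 1748], [0, 438, 72, 42, 1916]] red [[327, 170, 17, 37, 467], [309, 232, 13, 31, 327]]
s4 cream [[520, 41, 37, 24, 126], [582, 63, 12, 24, 150], [488, 64, 34, 21, 78], [333, 71, 52, 27, 168], [412, 77, 19, 16, 70], [386, 82, 32, 37, 238], [356, 102, 31, 16, 352], [365, 122, 50, 51, 875], [242, 222, 17, 27, 351], [258, 222, 16, 27, 357], [264, 460, 123, 20, 1658]] orange [[435, 0, 18, 28, 250], [178, 4, 111, 58, 3866], [295, 7, 81, 16, 319], [377, 18, 41, 8, 108], [0, 75, 215, 405, 44806], [253, 229, 10, 10, 73], [232, 306, 52, 47, 1750]] red [[327, 171, 10, 33, 189], [381, 357, 17, 36, 423]]
s7 cream [[587, 56, 36, 36, 671], [362, 65, 105, 38, 676], [387, 90, 52, 29, 559], [397, 121, 53, 52, 824], [242, 222, 17, 27, 352], [258, 222, 16, 27, 355], [264, 460, 123, 20, 1658]] orange [[435, 0, 18, 28, 274], [178, 7, 111, 55, 3821], [295, 7, 110, 18, 422], [0, 75, 215, 405, 44695], [253, 229, 10, 10, 73], [232, 306, 52, 47, 1749]] red [[327, 170, 17, 34, 355], [381, 357, 17, 35, 422]]
[ 0.4571376  -0.01338953  0.05210021] [11.01559828 -3.22401076 -2.31063351] 78.7336277961731 12.6
```

The pointer moved about 3 px closer, so it is within about 0.5 mm. The mould, tub and keeper have not shifted, so I am handing in.

```bash
python3 -c "
from plant import bot
print(bot.sign_off())"
```

```text
the job is handed in; nothing more can be done
None
```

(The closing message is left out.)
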